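# Re-index the clamping lever and tighten the sunflower press

### The job

Tighten the glue-up press that holds the white sunflower: its lever is nearly against the wooden stop post, so lift it by its red knob clear of the serrations, swing it well back (anticlockwise from above), lower it into the serrations again and turn it clockwise until the screw is fully tight. Leave the lever down in its serrations, and do not move the lever of the other press, the one with the green leaves.

Things in the scene. Friction and masses are not known exactly. Their poses are not given: they have to be found in the camera images.
- sun_press: Press to tighten: 180 mm square plywood board fixed to the table, white sunflower (165 mm) under a wooden disc, brass crown of 16 serrations, black lever. Origin: on the vertical screw axis (lever pivot) at table height, z up. From above the lever can point from 53 deg clockwise to 50 deg anticlockwise of the board's -x; two posts 55 mm from the axis, 123 mm tall, stop it there, raised or not.
- sun_knob (a point): Centre of its upright red knob: 28 mm across, 110 mm from the screw axis, 118 mm above the table when seated; grip from 92 to 142 mm, arm below. The lever slides straight up 30 mm at most (3 to 5 N, springs back down); raised 10 mm it is off the serrations and swings freely about the axis. Seated, it turns the screw both ways (2 N at the knob, 3 deg play). If on a tooth top, it drops in when swung on.
- sun_screw (a joint): Angle (rad) of the screw with its brass crown, growing clockwise from above (tightening). Starts at 0.30 to 0.45; the lever as first seated would meet its stop post at about 0.53. Tight at a firm stop at 1.10, where the crown's white mark points at the red mark on the wooden disc. Serrations are 0.39 rad apart. It stays where left.
- leaf_knob (a point): Centre of the red knob of the other, otherwise identical press, with green leaves sticking out from under its wooden disc. It is tight already and must be left alone. Same sizes and heights as the sunflower press.

How it is judged:
On the way:
1. the lever of the sunflower press is lifted clear of its serrations (height (world z) of sun_knob above 0.128 m), for 0.2 s.
At the end, for the whole second after the job is handed in: The sunflower press's screw is turned to within 10 degrees of its tight stop (at least 0.93 of 1.10 rad) and at rest, and its lever is seated down in the serrations again (knob centre within 6 mm of its seated height of 118 mm) (value of joint sun_screw above 0.93 rad and velocity of joint sun_screw below 0.1 rad/s and height (world z) of sun_knob below 0.124 m); the robot touches nothing.
It fails at once if the lever of the leaf press is moved by more than 15 mm (distance of leaf_knob from where it was at the start of the episode above 0.015 m).
It also fails if it takes over 40 s, if anything falls off the work surface, if the arm or the gripper's body presses on something with over 40 N, if the wrist force passes 120 N, or if a joint passes its speed limit or range.

### The arm

A 6-joint arm with a two-finger parallel gripper is mounted at the origin on the work surface. World frame = base frame: x ahead of the robot, y to its left, z up, the work surface at z = 0. Lengths are in m, angles in rad, forces in N, time in s.
With the tool pointing down it reaches from about 0.25 to 0.725 m from the base axis. Payload 4 kg.
Tool frame: the origin (TCP) lies between the finger pads; the fingertips stand 8 mm ahead of it and the grasp point (between the pads) lies 11 mm behind it; z points along the fingers, y is the direction in which the jaws open and shut (so a half turn about z gives the same grasp; the last joint's range is limited). The gripper opens to 85 mm and grips with 20 to 120 N. Pads are 22 mm wide; open, the fingers measure 114 mm over their backs; the gripper's body (76 mm by 85 mm) begins 54 mm behind the grasp point. The pads swing forward as they close: fully open they stand 13 mm farther back than shut.
Start: joints at [-1.239, 0.241, 0.005, 1.335, 0, 1.571], TCP at [0.163, -0.473, 0.202] pointing down, gripper open.
Joint ranges: [-2.72, 2.72], [-1.05, 1.87], [-1.09, 1.28], [-1.99, 2.15], [-1.42, 1.44], [-3.14, 3.14]. Speed limits (rad/s): [2.79, 2.79, 3.14, 3.14, 3.14, 3.14].

### API

Orientations are given as a unit quaternion [x, y, z, w].
In Python, from workcell import * gives the robot as it stands.
- The arm moves only by the tool send_rows, never from a script. Its argument "increments" is a list that holds one entry, the list of rows, each a list of 6 numbers: the shift along the tool's x, y, z in units of 50 mm (1.0 is 50 mm), then the turn, a rotation vector about the tool's x, y, z in units of 10 degrees (1.0 is 10 degrees). In form: [[[x, y, z, ax, ay, az], ...]]. A call has 1 to 8 rows; each row shifts and turns the commanded pose from where the row before left it, along the tool's axes as they then stand; what a row does not reach is not made up. A row lasts 1/8 s, in which the tool goes at most 62.5 mm and 10.7 degrees, less where a joint would pass 70% of its speed; a pose out of reach is approached as far as the arm can. A call with a number of a shift or a turn outside -1 to 1 is refused whole. A call with a gripper value outside its range is refused whole. "grip" is the closure, from 0 (fully open) to 1 (shut), set as the call begins (left out, the last holds). The fingers move at their own pace and stop on an object; the grip force is fixed at half the most. Time passes only in rows, so rows that do not move let the fingers close. It gives the time, the measured TCP pose, the force and the opening at its end, in the units of the state.
- get_obs(): the state, without advancing time (a new reading comes with each control period).
- camera(name): name is "scene" or "top"; returns a dict with "color" (400x640x3 uint8, red, green, blue), "z_map" (400x640 float32, m along the optical axis (not along the pixel's ray), 0 where there is no reading), "intrinsics" (3x3 intrinsics, pixels), "dist" ([k1, k2, p1, p2, k3] as OpenCV has them; the pictures are not rectified), "pose" (4x4, takes a point from camera to world coordinates). Camera axes: x right, y down, z forward; pixel columns grow to the right and rows downward; lengths in m; the calibration is good to about 2 mm. A picture is of the moment at which its call begins.
- job_done(): hands the job in, once; it reports no verdict.
The state is a dict: "clock": time; "joint_pos": joint angles; "joint_vel": joint speeds; "tau": joint torques, N m; "eef_pos": TCP position; "tool_rot": TCP orientation; "ft_force": force on the tool from outside, world axes, zero at the start; "ft_torque": the same for the moment, N m; "grip_width": finger opening in m.
Only numpy, scipy, OpenCV 4.12 (cv2) and the standard library are available. Lean on these libraries where they do the work, as an engineer would, in place of code of your own. Each camera call takes 0.05 s, during which the arm holds its last target.

## Working session

There is one attempt and no reset: what is moved stays moved. The work goes in short steps, Python scripts to look and compute and a tool call to move; the robot and the scene stay as the last step left them, time stands still between calls to the robot, and variables do not carry over. Pictures are saved under pics/ and viewed, and the job is handed in when it is done.

Besides the shell and the picture viewer there is one more tool, called after ">>>" as name(argument=value, ...) on one line, values as JSON. send_rows: Moves the arm, as the interface text tells. Its arguments: {"type":"object","properties":{"increments":{"type":"array"},"grip":{"type":"number"}},"required":["increments"]}

```bash
ls; mkdir -p pics
python3 - <<'E'
from workcell import *
import numpy as np,cv2
for n in ("scene","top"):
    c=camera(n); cv2.imwrite(f"pics/{n}0.png",c["color"][:,:,::-1]); np.savez(f"{n}0.npz",**c)
    print(n,c["intrinsics"],c["dist"],c["pose"])
print(get_obs())
E
```

```text
pics
scene [[497.69461543   0.         313.81923991]
 [  0.         497.69461543 198.70891088]
 [  0.           0.           1.        ]] [-0.02006721  0.          0.          0.          0.        ] [[ 0.62538895  0.59785524 -0.50145565  1.09027452]
 [ 0.78018808 -0.49058655  0.38811262 -0.47259995]
 [-0.01397223 -0.63395106 -0.77324694  0.9689011 ]
 [ 0.          0.          0.          1.        ]]
top [[387.73548178   0.         325.22155686]
 [  0.         387.73548178 198.63444251]
 [  0.           0.           1.        ]] [-0.08964379  0.          0.          0.          0.        ] [[ 0.00841238 -0.9988669   0.04684174  0.49811947]
 [-0.99987611 -0.00777917  0.01368401 -0.01857481]
 [-0.01330411 -0.04695105 -0.99880859  0.80697145]
 [ 0.          0.          0.          1.        ]]
{'clock': 0.1, 'joint_pos': array([-1.23900831e+00,  2.41342545e-01,  3.89280203e-03,  1.33520334e+00,
       -3.51740800e-05,  1.57079520e+00]), 'joint_vel': array([-0.00022254, -0.00267465, -0.0001593 , -0.00189951, -0.00145613,
        0.00015432]), 'tau': array([-1.47337269e-03, -3.73138332e+01,  2.53009737e+01,  1.08520422e-02,
       -1.33020435e-04,  3.30155082e-06]), 'eef_pos': array([ 0.16265864, -0.47216185,  0.2008125 ]), 'tool_rot': array([ 9.86270597e-01,  1.65134635e-01, -1.70651726e-04, -9.12726871e-04]), 'ft_force': array([ 0.35405268,  0.32007292, -0.64454882]), 'ft_torque': array([-0.04899153,  0.02060556,  0.02430953]), 'grip_width': 0.08525500660669219}
```

View pics/scene0.png

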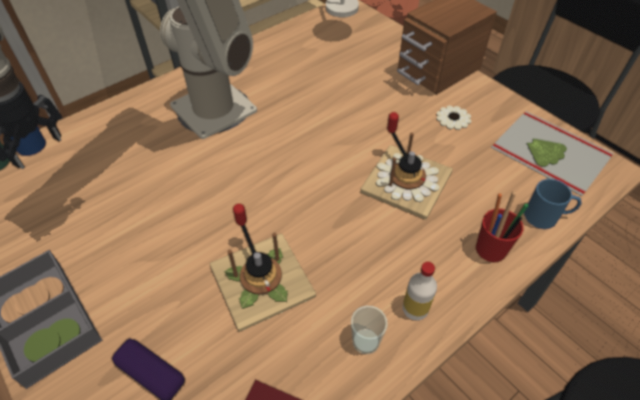

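View pics/top0.png

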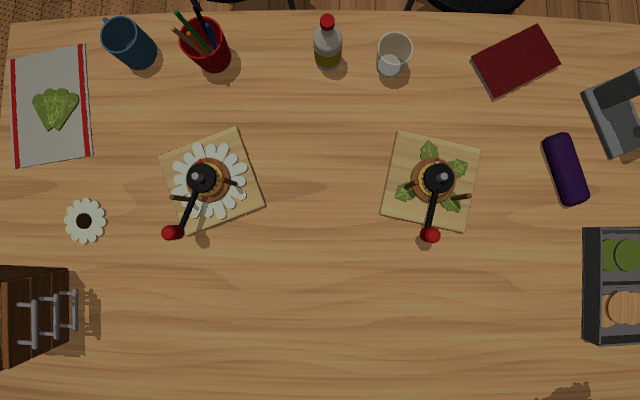

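The scene view shows the sunflower press near (408,180) with its knob at (393,122), and the leaf press near (260,275). In the top view the sunflower hub is at (200,178) with its knob at (172,232). The clockwise stop post is at about (180,198) and the other at about (235,183). Next I'll measure these.

```bash
cat > h.py <<'E'
import numpy as np,cv2
def ray(c,uv):
    p=cv2.undistortPoints(np.array([[uv]],float),c["intrinsics"],c["dist"])[0,0]
    R=c["pose"][:3,:3]; d=R@np.array([p[0],p[1],1.]); return c["pose"][:3,3],d/np.linalg.norm(d)
def plane(c,uv,z):
    o,d=ray(c,uv); return o+d*(z-o[2])/d[2]
def tri(c1,u1,c2,u2):
    a,d=ray(c1,u1); b,e=ray(c2,u2)
    s=np.linalg.lstsq(np.c_[d,-e],b-a,rcond=None)[0]
    p,q=a+s[0]*d,b+s[1]*e; return (p+q)/2,np.linalg.norm(p-q)
def proj(c,P):
    T=np.linalg.inv(c["pose"]); r,_=cv2.Rodrigues(T[:3,:3])
    return cv2.projectPoints(np.array([P],float),r,T[:3,3],c["intrinsics"],c["dist"])[0][0,0]
def blobs(c,minA=40):
    h=cv2.cvtColor(c["color"],cv2.COLOR_RGB2HSV)
    m=(((h[...,0]<6)|(h[...,0]>174))&(h[...,1]>180)&(h[...,2]>60)).astype(np.uint8)
    n,l,s,ce=cv2.connectedComponentsWithStats(m)
    return [(s[i].tolist(),ce[i].round(1).tolist()) for i in range(1,n) if s[i,4]>=minA]
E
python3 - <<'E'
from h import *
s=dict(np.load("scene0.npz"));t=dict(np.load("top0.npz"))
print("scene",blobs(s));print("top",blobs(t))
a=t["color"][120:250,150:275,::-1];cv2.imwrite("pics/t_crop.png",cv2.resize(a,None,fx=4.5,fy=4.5,interpolation=cv2.INTER_CUBIC))
a=s["color"][100:225,350:460,::-1];cv2.imwrite("pics/s_crop.png",cv2.resize(a,None,fx=4.5,fy=4.5,interpolation=cv2.INTER_CUBIC))
E
```

```text
scene [([390, 114, 7, 14, 47], [393.5, 118.4]), ([235, 205, 9, 16, 83], [238.9, 211.0]), ([483, 214, 8, 19, 73], [486.4, 223.4]), ([506, 231, 14, 12, 45], [512.8, 237.8]), ([486, 238, 18, 22, 97], [495.3, 249.3]), ([423, 264, 11, 10, 83], [427.6, 268.3])]
top [([320, 14, 14, 14, 162], [326.7, 20.5]), ([179, 16, 44, 44, 254], [205.3, 43.0]), ([472, 24, 89, 73, 3204], [516.1, 60.1]), ([78, 44, 12, 112, 477], [82.9, 100.0]), ([11, 59, 9, 110, 421], [14.2, 113.5]), ([161, 225, 15, 15, 172], [168.5, 232.4]), ([425, 227, 15, 16, 185], [431.9, 234.7])]
```

View pics/t_crop.png

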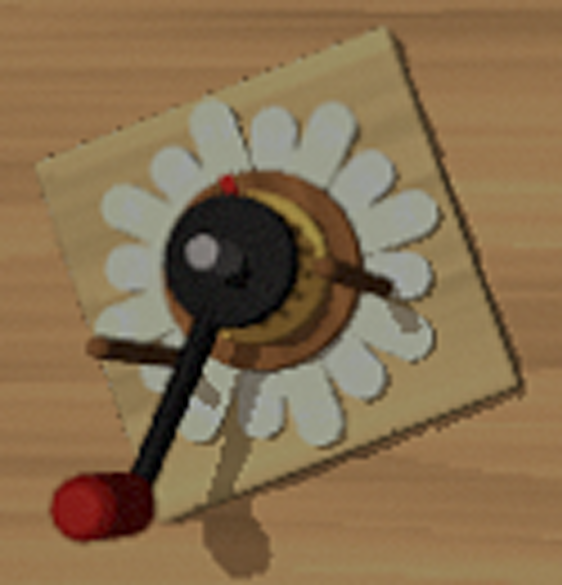

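View pics/s_crop.png

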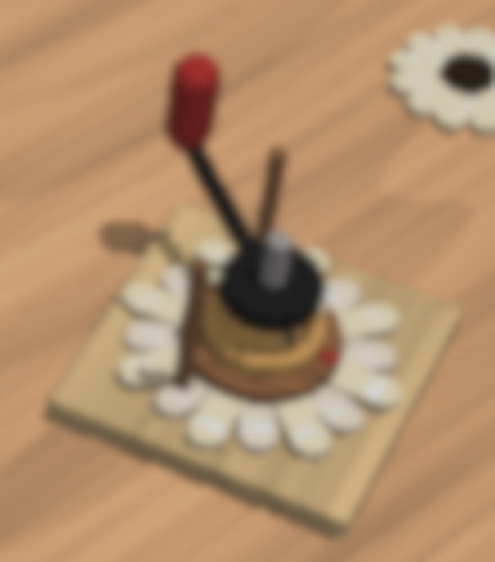

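Run:
```python
from h import *
s=dict(np.load("scene0.npz"));t=dict(np.load("top0.npz"))
T=lambda x,y:(x/4.5+150-.4,y/4.5+120-.4); S=lambda x,y:(x/4.5+350-.4,y/4.5+100-.4)
def show(n,a,b):
    P,e=tri(t,T(*a),s,S(*b)); print(n,P.round(4),"gap",round(e,4)); return P
k=show("knobtop",(85,507),(198,70))
h=show("hub boss top",(202,252),(280,240))
p1=show("post cw top",(97,348),(280,153))
p2=show("post ccw top",(325,268),(197,265))
C=[show("corner",a,b) for a,b in [((40,162),(345,528)),((385,30),(458,312)),((165,522),(48,410))]]
c=(C[1]+C[2])/2; print("board centre",c, "sides",np.linalg.norm(C[0]-C[1]),np.linalg.norm(C[0]-C[2]))
print("r",np.hypot(*(k-h)[:2]),np.hypot(*(p1-h)[:2]),np.hypot(*(k-c)[:2]))
for n,P in (("knob",k),("p1",p1),("p2",p2)): print(n,np.degrees(np.arctan2(*(P-c)[1::-1])),np.hypot(*(P-c)[:2]))
x=(C[1]-C[2]); print("diag dir",np.degrees(np.arctan2(x[1],x[0])))
lk,e=tri(t,(431.9,234.7),s,(239,208)); print("leaf",lk)
# depth check
for nm,c_,uv in (("top",t,T(85,507)),("top",t,T(202,252)),("sc",s,S(198,80))):
    o,d=ray(c_,uv); z=c_["z_map"][int(round(uv[1])),int(round(uv[0]))]; f=c_["pose"][:3,2]
    print(nm,o+d*z/(d@f))
```

```text
knobtop [0.4685 0.2652 0.1398] gap 0.001
hub boss top [0.5712 0.2311 0.1089] gap 0.0004
post cw top [0.5313 0.2697 0.1203] gap 0.0001
post ccw top [0.5634 0.1761 0.12  ] gap 0.0019
corner [ 0.626   0.3583 -0.1489] gap 0.1176
corner [0.6767 0.1759 0.1653] gap 0.0799
corner [ 0.4245  0.2924 -0.1754] gap 0.1191
board centre [ 0.55058499  0.23414612 -0.00504188] sides 0.36684675433155295 0.2136575149654476
r 0.10820156827583453 0.05552671895162452 0.08776725712860993
knob 159.25537775205274 0.08776725712860993
p1 118.53589944373896 0.04046633920522136
p2 -77.55540888884829 0.05945974445426495
diag dir -24.801521626024428
leaf [ 0.46862481 -0.19448838  0.13613976]
top [0.46831134 0.26427924 0.14102465]
top [0.57143184 0.2317294  0.10779236]
sc [0.47425221 0.26030649 0.13941337]
```

>>> send_rows(increments=[[[0, 0, -0.7, 0, 0, -1], [0, 0, -0.7, 0, 0, -1]]], grip=0)

```text
clock: 0.35
eef_pos: [0.1626, -0.472, 0.2715]
tool_rot: [0.942, 0.337, -0.0, -0.001]
ft_force: [-0.5, -1.0, 1.2]
grip_width: 0.0854
```

Run:
```python
from workcell import *
o=get_obs();print(o)
```

```text
{'clock': 0.35, 'joint_pos': array([-1.23899684e+00,  2.23267730e-01,  1.62829344e-01,  1.51294715e+00,
       -4.61834903e-05,  1.21600501e+00]), 'joint_vel': array([ 1.29394890e-04, -5.09833743e-02,  6.74881362e-01,  7.05146324e-01,
       -1.51343258e-03, -1.38173100e+00]), 'tau': array([-1.18721277e-03, -3.67223775e+01,  2.37373638e+01, -7.02571850e-01,
       -2.70539076e-04,  1.15274794e+00]), 'eef_pos': array([ 0.16261954, -0.47204204,  0.27150153]), 'tool_rot': array([ 9.41649774e-01,  3.36591780e-01, -8.20788696e-06, -1.29478269e-03]), 'ft_force': array([-0.50051471, -0.96603638,  1.16154783]), 'ft_torque': array([0.02398083, 0.02068752, 0.03982479]), 'grip_width': 0.0853784471864863}
```

>>> send_rows(increments=[[[0, 0, 0, 0, 0, -1], [0, 0, 0, 0, 0, -1], [0, 0, 0, 0, 0, -1], [0, 0, 0, 0, 0, -1], [0, 0, 0, 0, 0, -1], [0, 0, 0, 0, 0, -1], [0, 0, 0, 0, 0, -1], [0, 0, 0, 0, 0, -1]]])

```text
clock: 1.35
eef_pos: [0.1627, -0.4724, 0.271]
tool_rot: [0.505, 0.863, 0.0, -0.0]
ft_force: [0.4, -0.4, -0.2]
grip_width: 0.0855
```

>>> send_rows(increments=[[[0, 0, 0, 0, 0, -1], [0, 0, 0, 0, 0, -1], [0, 0, 0, 0, 0, -1], [0, 0, 0, 0, 0, -1], [0, 0, 0, 0, 0, -0.27], [0, 0, 0, 0, 0, 0]]])

```text
clock: 2.1
eef_pos: [0.1628, -0.4725, 0.2712]
tool_rot: [0.159, 0.987, 0.0, -0.0]
ft_force: [-0.3, -1.0, -0.2]
grip_width: 0.0853
```

```bash
cat >> h.py <<'E'
from scipy.spatial.transform import Rotation as Ro
def to(o,P):
    R=Ro.from_quat(o["tool_rot"]).as_matrix()
    return R.T@(np.array(P)-o["eef_pos"])/0.05
def yaw(o):
    R=Ro.from_quat(o["tool_rot"]).as_matrix(); return np.degrees(np.arctan2(R[1,0],R[0,0])),R[:,2]
E
python3 - <<'E'
from workcell import *
from h import *
o=get_obs();print(o["eef_pos"],yaw(o),o["joint_pos"]); print(to(o,[.4685,.265,.22]))
E
```

```text
[ 0.16276347 -0.4724711   0.27115085] (np.float64(161.6731548790554), array([-3.58034991e-04,  9.81897871e-04, -9.99999454e-01])) [-1.23902254e+00  2.22846369e-01  1.61397036e-01  1.51039196e+00
 -1.86855775e-05 -9.19158475e-01]
[-1.16747621 15.92316158  1.03530949]
```

>>> send_rows(increments=[[[-0.073, 1, 0, 0, 0, 0], [-0.073, 1, 0, 0, 0, 0], [-0.073, 1, 0, 0, 0, 0], [-0.073, 1, 0, 0, 0, 0], [-0.073, 1, 0, 0, 0, 0], [-0.073, 1, 0, 0, 0, 0], [-0.073, 1, 0, 0, 0, 0], [-0.073, 1, 0, 0, 0, 0]]])

```text
clock: 3.1
eef_pos: [0.3164, -0.1006, 0.2717]
tool_rot: [0.16, 0.987, -0.0, 0.0]
ft_force: [1.2, -0.2, 0.3]
grip_width: 0.0856
```

>>> send_rows(increments=[[[-0.073, 1, 0, 0, 0, 0], [-0.073, 1, 0, 0, 0, 0], [-0.073, 1, 0, 0, 0, 0], [-0.073, 1, 0, 0, 0, 0], [-0.073, 1, 0, 0, 0, 0], [-0.073, 1, 0, 0, 0, 0], [-0.073, 1, 0, 0, 0, 0], [-0.073, 0.92, 0, 0, 0, 0]]])

```text
clock: 4.1
eef_pos: [0.4684, 0.2664, 0.2712]
tool_rot: [0.159, 0.987, -0.0, -0.0]
ft_force: [0.5, -1.2, 0.6]
grip_width: 0.0856
```

>>> send_rows(increments=[[[0, 0, 0.5, 0, 0, 0], [0, 0, 0.5, 0, 0, 0], [0, 0, 0, 0, 0, 0]]])

```text
clock: 4.47
eef_pos: [0.4666, 0.264, 0.2192]
tool_rot: [0.159, 0.987, -0.002, -0.002]
ft_force: [0.2, 0.1, -0.2]
grip_width: 0.0854
```

Run:
```python
from workcell import *
from h import *
o=get_obs();print(o["eef_pos"],yaw(o),o["joint_pos"],o["ft_force"]); print(to(o,[.4685,.265,.109]))
s=camera("scene");t=camera("top")
cv2.imwrite("pics/t1.png",cv2.resize(t["color"][120:320,100:300,::-1],None,fx=3,fy=3))
cv2.imwrite("pics/s1.png",cv2.resize(s["color"][20:220,300:500,::-1],None,fx=3,fy=3))
```

```text
[0.46655247 0.26404613 0.21921943] (np.float64(161.68796001360377), array([-0.00493295, -0.00273169, -0.9999841 ])) [5.14975199e-01 3.11417530e-01 1.46255342e-01 1.41127273e+00
 5.21452331e-05 8.34572518e-01] [ 0.23678429  0.11281691 -0.19316382]
[-0.03941561  0.03948178  2.20410921]
```

View pics/s1.png

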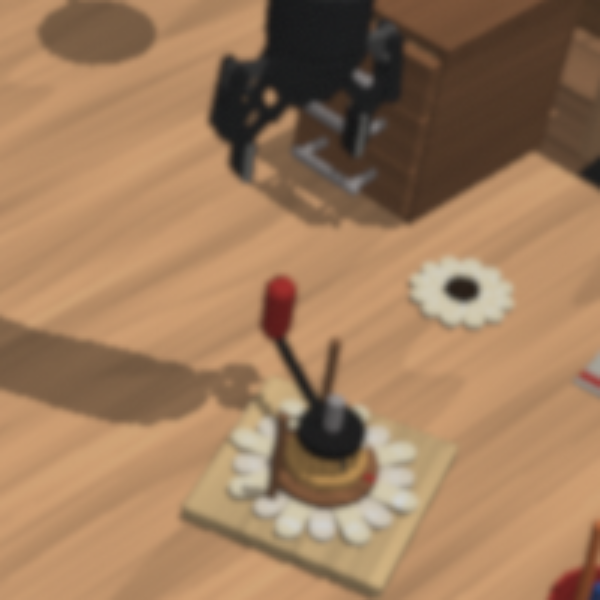

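View pics/t1.png

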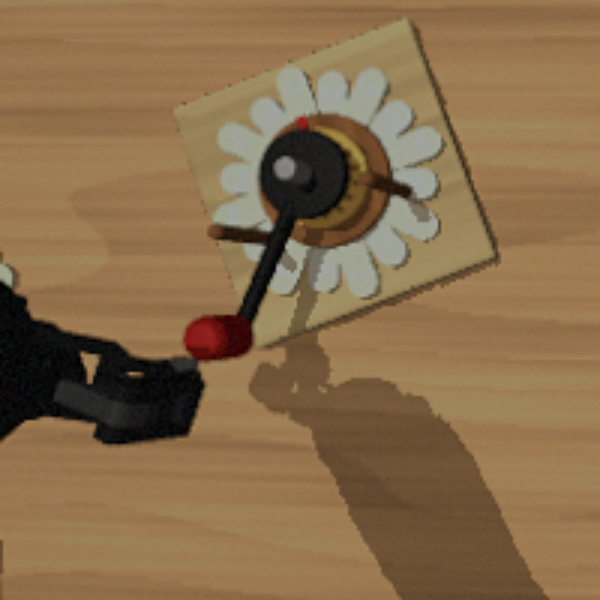

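Run:
```python
from h import *
s=dict(np.load("scene0.npz"));t=dict(np.load("top0.npz"))
P=[.4666,.264,.227]
print((proj(s,P)-[300,20])*3,(proj(t,P)-[100,120])*3)
```

```text
[289.44295912 200.53779523] [137.04595725 346.56020678]
```

>>> send_rows(increments=[[[0, 0, 0.6, 0, 0, 0], [0, 0, 0.6, 0, 0, 0], [0, 0, 0, 0, 0, 0]]])

```text
clock: 4.95
eef_pos: [0.4672, 0.264, 0.1609]
tool_rot: [0.159, 0.987, -0.001, -0.001]
ft_force: [0.5, 0.3, 0.1]
grip_width: 0.0855
```

Run:
```python
from workcell import *
from h import *
o=get_obs();print(o["eef_pos"],yaw(o),o["ft_force"]); print(to(o,[.4685,.265,.109]))
s=camera("scene");t=camera("top")
a=cv2.resize(t["color"][160:290,110:240,::-1],None,fx=3,fy=3)
b=cv2.resize(s["color"][60:190,330:460,::-1],None,fx=3,fy=3)
cv2.imwrite("pics/b2.png",np.hstack([a,b]))
```

```text
[0.46721308 0.26399032 0.16091824] (np.float64(161.6743163745554), array([-0.00251569, -0.00139826, -0.99999586])) [0.50136234 0.29369116 0.09641881]
[-0.02010708  0.02946156  1.0382676 ]
```

View pics/b2.png

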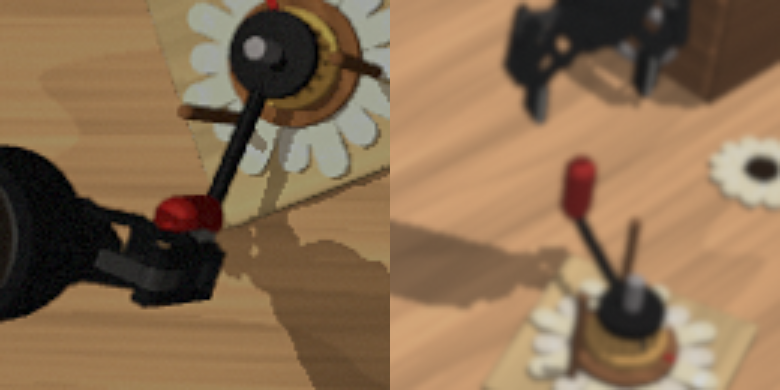

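Run:
```python
from h import *
s=dict(np.load("scene0.npz"));t=dict(np.load("top0.npz"))
for z in (.14,.153,.166):
  for k in (-.0475,0,.0475):
    P=[.4672+k*.314,.264+k*.949,z]
    print(z,k,proj(s,P).round(1),(proj(t,P)).round(1))
```

```text
0.14 -0.0475 [375.4 119.7] [193.7 241.8]
0.14 0 [392.7 115.1] [168.9 232.9]
0.14 0.0475 [409.7 110.6] [144.5 224. ]
0.153 -0.0475 [375.8 115.7] [191.1 242.3]
0.153 0 [393.3 111.1] [165.8 233.2]
0.153 0.0475 [410.4 106.5] [141.  224.1]
0.166 -0.0475 [376.2 111.7] [188.3 242.8]
0.166 0 [393.8 107. ] [162.6 233.5]
0.166 0.0475 [411.1 102.5] [137.3 224.3]
```

Run:
```python
from workcell import *
from h import *
s=camera("scene");t=camera("top");np.savez("s2.npz",**s);np.savez("t2.npz",**t)
a=cv2.resize(t["color"][200:275,125:200,::-1],None,fx=8,fy=8,interpolation=cv2.INTER_CUBIC)
a=np.clip(a.astype(float)*2,0,255).astype(np.uint8)
cv2.imwrite("pics/t3.png",a)
b=cv2.resize(s["color"][50:125,360:435,::-1],None,fx=8,fy=8,interpolation=cv2.INTER_CUBIC)
b=np.clip(b.astype(float)*2,0,255).astype(np.uint8)
cv2.imwrite("pics/s3.png",b)
for uv in ((380,97),(379,93),(416,88),(416,84)):
  z=s["z_map"][uv[1],uv[0]];o,d=ray(s,uv);print("s",uv,(o+d*z/(d@s["pose"][:3,2])).round(4))
for uv in ((180,240),(175,245),(170,255),(165,247),(150,247),(150,235),(145,225),(140,225)):
  z=t["z_map"][uv[1],uv[0]];o,d=ray(t,uv);print("t",uv,(o+d*z/(d@t["pose"][:3,2])).round(4))
```

```text
s (380, 97) [0.4623 0.2156 0.2191]
s (379, 93) [0.4585 0.2149 0.2288]
s (416, 88) [0.4923 0.3049 0.2187]
s (416, 84) [0.4917 0.303  0.231 ]
t (180, 240) [0.4599 0.2141 0.2151]
t (175, 245) [0.4574 0.1941 0.2836]
t (170, 255) [0.4438 0.2002 0.2854]
t (165, 247) [0.4565 0.1976 0.3084]
t (150, 247) [0.4561 0.2181 0.3083]
t (150, 235) [4.555e-01 3.649e-01 2.000e-04]
t (145, 225) [0.4766 0.3766 0.    ]
t (140, 225) [ 0.4764  0.3896 -0.0034]
```

View pics/t3.png

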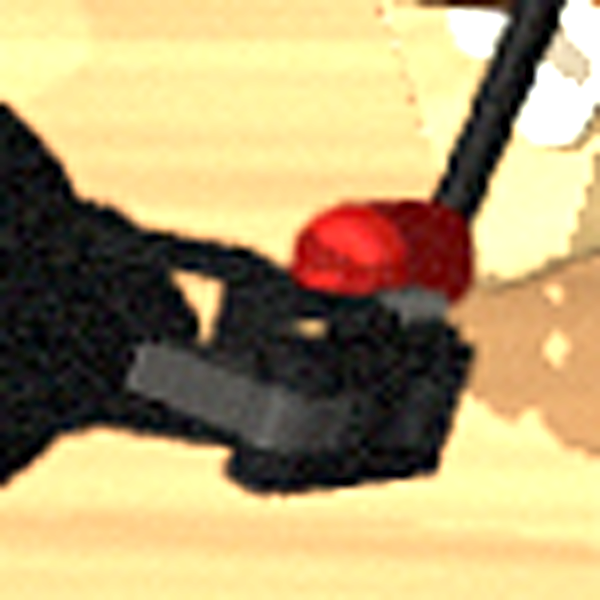

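View pics/s3.png

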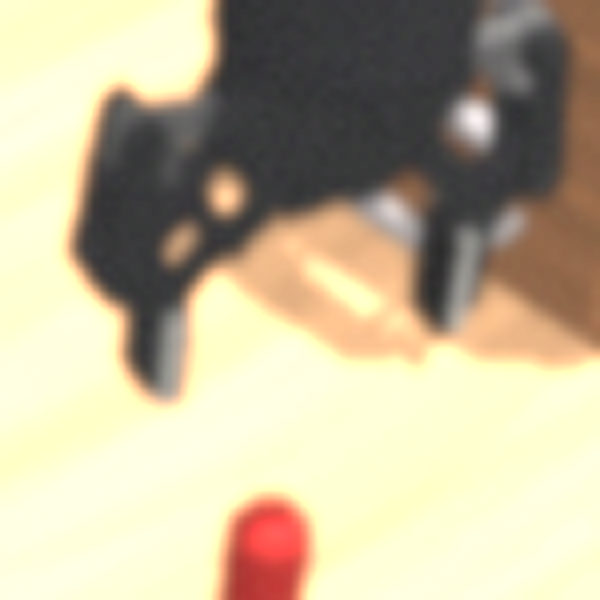

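Both cameras put the open fingertips at z≈0.21, but from the TCP reading of 0.161 they should be at about 0.166. I'll descend in steps, checking force and pictures.

>>> send_rows(increments=[[[-0.02, 0.03, 0.5, 0, 0, 0], [0, 0, 0.5, 0, 0, 0], [0, 0, 0, 0, 0, 0]]])

```text
clock: 5.52
eef_pos: [0.4689, 0.2654, 0.1111]
tool_rot: [0.159, 0.987, -0.001, -0.001]
ft_force: [0.4, 0.4, -0.9]
grip_width: 0.0857
```

```bash
cat > look.py <<'E'
import sys
from workcell import *
from h import *
n=sys.argv[1]
o=get_obs();print(o["eef_pos"],yaw(o),o["ft_force"],o["grip_width"],o["joint_pos"])
s=camera("scene");t=camera("top");np.savez("s_.npz",**s);np.savez("t_.npz",**t)
a=cv2.resize(t["color"][130:280,130:280,::-1],None,fx=2.6,fy=2.6,interpolation=cv2.INTER_CUBIC)
b=cv2.resize(s["color"][70:220,340:490,::-1],None,fx=2.6,fy=2.6,interpolation=cv2.INTER_CUBIC)
cv2.imwrite(f"pics/{n}.png",np.clip(np.hstack([a,b])*1.5,0,255).astype(np.uint8))
E
python3 look.py c4
```

```text
[0.46885019 0.26541972 0.11114579] (np.float64(161.70463213222192), array([-0.00189829, -0.00110308, -0.99999759])) [ 0.37105504  0.40654015 -0.86368598] 0.08565703070649323 [ 5.15141123e-01  3.73335634e-01 -5.21665702e-02  1.14748950e+00
 -2.47155130e-05  8.34454361e-01]
```

View pics/c4.png

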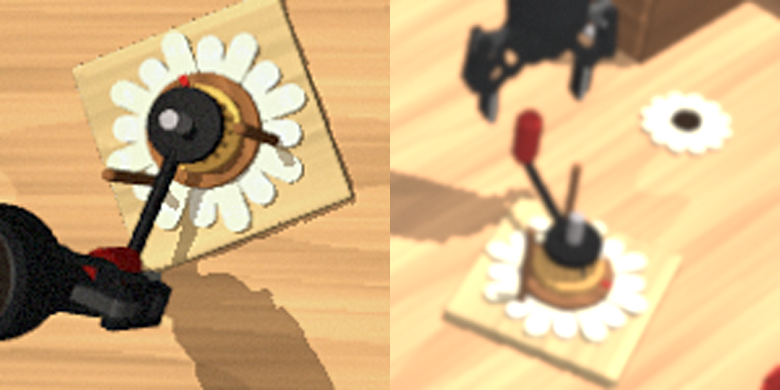

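Run:
```python
from h import *
s=dict(np.load("s_.npz"));t=dict(np.load("t_.npz"))
def pts(c,box):
    u0,v0,u1,v1=box;L=[]
    for v in range(v0,v1):
        for u in range(u0,u1):
            z=c["z_map"][v,u]
            if z>0 and c["color"][v,u].max()<75:
                o,d=ray(c,(u,v));L.append(o+d*z/(d@c["pose"][:3,2]))
    L=np.array(L); return L[L[:,2]>.1]
for b in ((370,75,392,120),(405,70,430,112)):
    L=pts(s,b); i=np.argsort(L[:,2])[:12]; print(len(L),L[i].mean(0).round(4),L[:,2].min(), L[i].min(0),L[i].max(0))
L=pts(t,(130,230,196,258)); i=np.argsort(L[:,2])[:12]; print(L[i].mean(0),L[:,2].min())
```

```text
497 [0.459  0.2141 0.171 ] 0.16343851771291917 [0.45704748 0.20790901 0.16343852] [0.46100102 0.21709092 0.17697831]
522 [0.4859 0.3056 0.1644] 0.15816629382126768 [0.47948051 0.30375652 0.15816629] [0.49164034 0.30832848 0.16912497]
[0.46778223 0.25327414 0.10610038] 0.10073824961573052
```

The depth readings confirm it: open tips at about 0.161 with the TCP reading at 0.111, so the fingers really sit about 45 mm higher than the reading implies. The knob top is at 0.140, so I'll go down another 45 mm in two steps.

>>> send_rows(increments=[[[0, 0, 0.3, 0, 0, 0], [0, 0, 0.2, 0, 0, 0], [0, 0, 0, 0, 0, 0]]])

```text
clock: 6.0
eef_pos: [0.4686, 0.2653, 0.0854]
tool_rot: [0.159, 0.987, -0.001, -0.001]
ft_force: [0.3, -0.1, -0.3]
grip_width: 0.0856
```

>>> send_rows(increments=[[[0, 0, 0.2, 0, 0, 0], [0, 0, 0.2, 0, 0, 0], [0, 0, 0, 0, 0, 0]]])

```text
clock: 6.38
eef_pos: [0.4686, 0.2653, 0.0653]
tool_rot: [0.159, 0.987, -0.001, -0.001]
ft_force: [0.1, -0.3, -0.6]
grip_width: 0.0853
```

```bash
python3 look.py c5
```

```text
[0.46861989 0.26530771 0.06534916] (np.float64(161.70986291654447), array([-0.00218759, -0.00125419, -0.99999682])) [ 0.07198186 -0.26010264 -0.58791679] 0.08528837908865498 [ 5.15163949e-01  4.14374624e-01 -1.19551021e-01  1.03939226e+00
 -1.36366996e-05  8.34385498e-01]
```

View pics/c5.png

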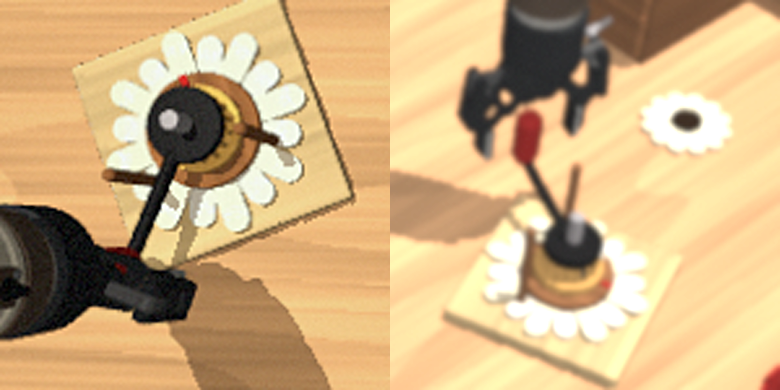

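The open tips now straddle the knob about 25 mm below its top, at about (485,155) and (573,132) in the right half. Closing.

>>> send_rows(increments=[[[0, 0, 0, 0, 0, 0], [0, 0, 0, 0, 0, 0], [0, 0, 0, 0, 0, 0], [0, 0, 0, 0, 0, 0], [0, 0, 0, 0, 0, 0], [0, 0, 0, 0, 0, 0]]], grip=1)

```text
clock: 7.22
eef_pos: [0.4696, 0.266, 0.0668]
tool_rot: [0.159, 0.987, 0.0, 0.0]
ft_force: [-1.7, 0.5, 1.7]
grip_width: 0.0267
```

```bash
python3 look.py c6
```

```text
[0.46956465 0.26597784 0.06684334] (np.float64(161.71466228092225), array([ 1.73952906e-04,  3.01449430e-04, -9.99999939e-01])) [-1.66035663  0.4831777   1.69215302] 0.02673719942562883 [ 5.15264583e-01  4.12750984e-01 -1.17736125e-01  1.04000931e+00
  1.76592032e-04  8.34403946e-01]
```

View pics/c6.png

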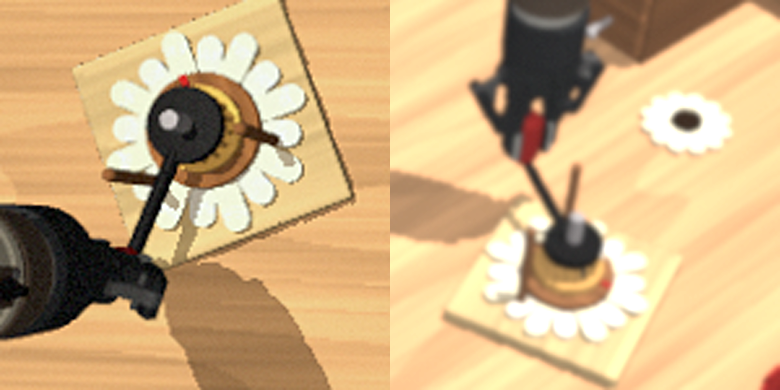

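The knob is held at width 26.7 mm, close to its 28 mm. Lifting 18 mm.

>>> send_rows(increments=[[[0, 0, -0.18, 0, 0, 0], [0, 0, -0.2, 0, 0, 0], [0, 0, 0, 0, 0, 0], [0, 0, 0, 0, 0, 0]]])

```text
clock: 7.82
eef_pos: [0.4696, 0.2658, 0.0854]
tool_rot: [0.159, 0.987, -0.0, 0.0]
ft_force: [2.7, 0.7, -4.0]
grip_width: 0.0268
```

```bash
python3 look.py c7
```

```text
[0.46963775 0.26578025 0.08544698] (np.float64(161.70970772981778), array([ 1.69107423e-04, -7.76693912e-05, -9.99999983e-01])) [ 2.65803175  0.69837671 -3.97445296] 0.026779497987984912 [ 5.15081417e-01  3.95091249e-01 -9.14904334e-02  1.08410574e+00
 -1.50895273e-04  8.34307232e-01]
```

View pics/c7.png

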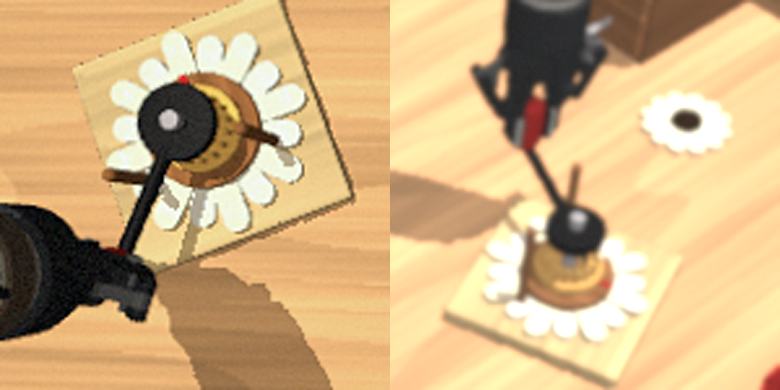

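The lever is up, with the hub clear of the crown. The crown's white mark shows at (570,262) in the right half and the force is 4 N. Now swinging anticlockwise 67.5° (3 teeth) in 5° arc steps.

>>> send_rows(increments=[[[-0.008, -0.19, 0, 0, 0, -0.5], [-0.008, -0.19, 0, 0, 0, -0.5], [-0.008, -0.19, 0, 0, 0, -0.5], [-0.008, -0.19, 0, 0, 0, -0.5], [-0.008, -0.19, 0, 0, 0, -0.5], [-0.008, -0.19, 0, 0, 0, -0.5]]])

```text
clock: 8.68
eef_pos: [0.4662, 0.21, 0.0855]
tool_rot: [-0.104, 0.995, 0.001, 0.0]
ft_force: [2.0, 2.2, -3.6]
grip_width: 0.0269
```

```bash
python3 look.py c8
```

```text
[0.46619038 0.21000991 0.08552446] (np.float64(-168.07037718699885), array([-9.06276215e-05,  1.45395100e-03, -9.99998939e-01])) [ 1.96179785  2.1731329  -3.63790069] 0.02689907408923292 [ 0.42236543  0.34344607 -0.16938241  1.05745451  0.00136333  0.21415444]
```

View pics/c8.png

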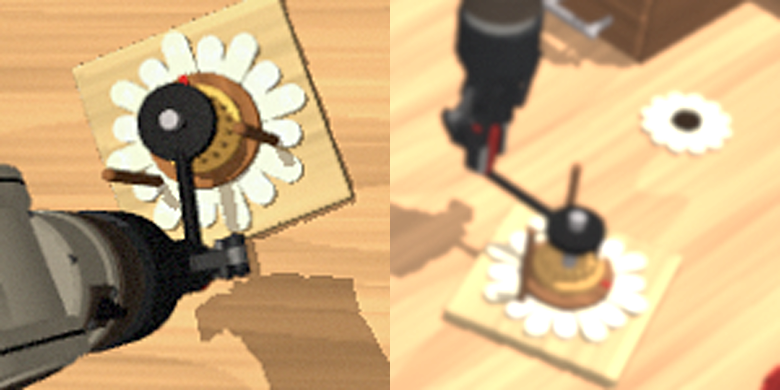

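>>> send_rows(increments=[[[-0.008, -0.19, 0, 0, 0, -0.5], [-0.008, -0.19, 0, 0, 0, -0.5], [-0.008, -0.19, 0, 0, 0, -0.5], [-0.008, -0.19, 0, 0, 0, -0.5], [-0.008, -0.19, 0, 0, 0, -0.5], [-0.008, -0.19, 0, 0, 0, -0.5], [-0.008, -0.19, 0, 0, 0, -0.5], [-0.002, -0.095, 0, 0, 0, -0.25]]])

```text
clock: 9.78
eef_pos: [0.501, 0.1506, 0.0853]
tool_rot: [-0.417, 0.909, 0.002, -0.0]
ft_force: [0.7, 5.4, -3.6]
grip_width: 0.0269
```

>>> send_rows(increments=[[[0, 0, 0, 0, 0, 0], [0, 0, 0.1, 0, 0, 0], [0, 0, 0.13, 0, 0, 0], [0, 0, 0.13, 0, 0, 0], [0, 0, 0, 0, 0, 0]]])

```text
clock: 10.4
eef_pos: [0.501, 0.1506, 0.0673]
tool_rot: [-0.416, 0.909, 0.001, -0.0]
ft_force: [0.3, 6.1, -3.1]
grip_width: 0.0265
```

```bash
python3 look.py c9
```

```text
[0.50097477 0.15063996 0.06725876] (np.float64(-130.7758004085265), array([-0.00122135,  0.00229023, -0.99999663])) [ 0.34051099  6.09654037 -3.09998069] 0.02653163350605416 [ 0.29047268  0.38363156 -0.1620099   1.02566913  0.00254409 -0.56865346]
```

View pics/c9.png

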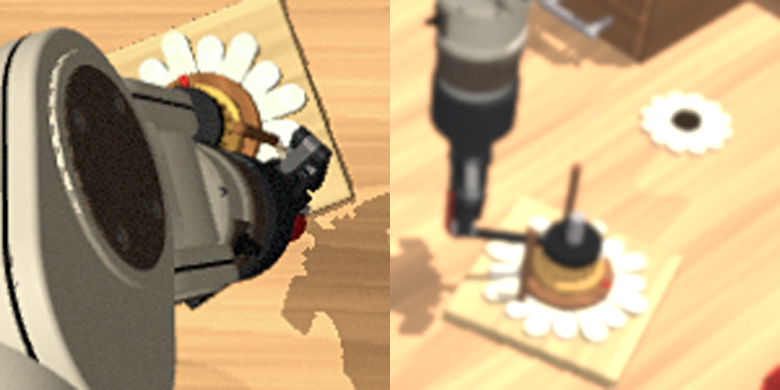

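>>> send_rows(increments=[[[-0.008, 0.19, 0.03, 0, 0, 0.5], [-0.008, 0.19, 0, 0, 0, 0.5], [-0.008, 0.19, 0, 0, 0, 0.5], [-0.008, 0.19, 0, 0, 0, 0.5], [0, 0, 0, 0, 0, 0]]])

```text
clock: 11.12
eef_pos: [0.4775, 0.1794, 0.0668]
tool_rot: [-0.253, 0.968, 0.0, 0.0]
ft_force: [-1.0, 3.8, 1.8]
grip_width: 0.027
```

```bash
python3 look.py c10
```

```text
[0.47746964 0.17939271 0.06682358] (np.float64(-150.7216500332355), array([ 6.31102006e-04,  8.76195417e-04, -9.99999417e-01])) [-1.00387305  3.83311968  1.78600761] 0.026990859552754813 [ 3.59006707e-01  3.59860635e-01 -1.99694414e-01  1.01034256e+00
  5.98600549e-04 -1.51996854e-01]
```

View pics/c10.png

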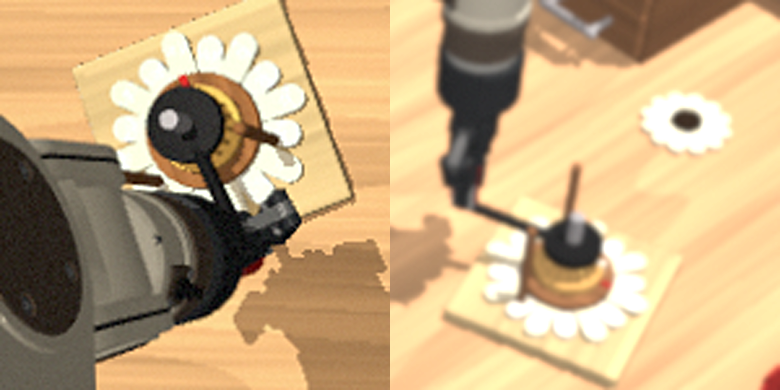

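>>> send_rows(increments=[[[-0.008, 0.19, 0, 0, 0, 0.5], [-0.008, 0.19, 0, 0, 0, 0.5], [-0.008, 0.19, 0, 0, 0, 0.5], [-0.008, 0.19, 0, 0, 0, 0.5], [0, 0, 0, 0, 0, 0]]])

```text
clock: 11.85
eef_pos: [0.4652, 0.2144, 0.0667]
tool_rot: [-0.081, 0.997, 0.0, 0.0]
ft_force: [-2.4, 2.6, 5.5]
grip_width: 0.0268
```

>>> send_rows(increments=[[[-0.003, 0.095, 0, 0, 0, 0.25], [-0.003, 0.095, 0, 0, 0, 0.25], [0, 0, 0, 0, 0, 0]]])

```text
clock: 12.22
eef_pos: [0.4642, 0.2235, 0.0667]
tool_rot: [-0.037, 0.999, 0.0, 0.0]
ft_force: [-4.0, 2.1, 5.4]
grip_width: 0.0265
```

```bash
python3 look.py c11
```

```text
[0.46416081 0.2235303  0.06671788] (np.float64(-175.71707936899452), array([ 6.31900805e-05,  5.36245736e-04, -9.99999854e-01])) [-4.04130395  2.08000639  5.36084619] 0.026516996922170556 [ 4.48508051e-01  3.69498084e-01 -1.85330708e-01  1.01567807e+00
  4.55807807e-04  3.73757023e-01]
```

View pics/c11.png

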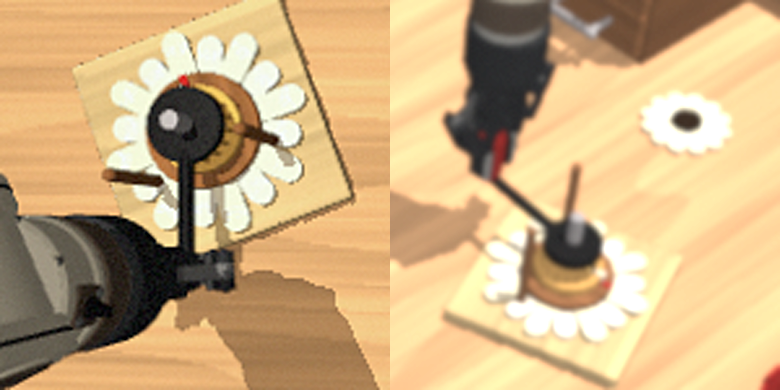

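The white crown mark at about (602,272) is nearly at the red mark at (605,285). There's no stop force yet, so I'll continue in small steps.

>>> send_rows(increments=[[[-0.003, 0.095, 0, 0, 0, 0.25], [0, 0, 0, 0, 0, 0]]])

```text
clock: 12.58
eef_pos: [0.4639, 0.2282, 0.0667]
tool_rot: [-0.016, 1.0, 0.0, -0.0]
ft_force: [-3.7, 2.6, 5.0]
grip_width: 0.0264
```

>>> send_rows(increments=[[[-0.003, 0.095, 0, 0, 0, 0.25], [0, 0, 0, 0, 0, 0]]])

```text
clock: 12.82
eef_pos: [0.4639, 0.2327, 0.0667]
tool_rot: [0.006, 1.0, -0.0, -0.0]
ft_force: [-3.9, 2.0, 6.6]
grip_width: 0.0268
```

>>> send_rows(increments=[[[-0.003, 0.095, 0, 0, 0, 0.25], [0, 0, 0, 0, 0, 0]]])

```text
clock: 13.08
eef_pos: [0.4643, 0.2347, 0.0665]
tool_rot: [0.029, 1.0, -0.003, 0.0]
ft_force: [-3.3, -4.9, 8.3]
grip_width: 0.0267
```

The force has reversed (Fy −4.9 N) and the motion has stalled, so this is the stop. One more small push, then look.

>>> send_rows(increments=[[[0, 0.08, 0, 0, 0, 0], [0, 0, 0, 0, 0, 0], [0, 0, 0, 0, 0, 0]]])

```text
clock: 13.45
eef_pos: [0.4642, 0.236, 0.0664]
tool_rot: [0.031, 1.0, -0.005, 0.0]
ft_force: [-3.1, -11.0, 9.2]
grip_width: 0.0267
```

```bash
python3 look.py c12; python3 -c "
import numpy as np,cv2
for n,b in (('s_',(380,140,50,50)),('t_',(180,150,60,60))):
    c=np.load(n+'.npz')['color'];x,y,w,h=b
    cv2.imwrite('pics/z'+n+'12.png',np.clip(cv2.resize(c[y:y+h,x:x+w,::-1],None,fx=9,fy=9,interpolation=cv2.INTER_CUBIC)*1.5,0,255))
"
```

```text
[0.46422636 0.23601006 0.06642196] (np.float64(176.4908158602597), array([-2.20152144e-04, -9.75527895e-03, -9.99952392e-01])) [ -3.05270673 -10.96310836   9.16555783] 0.026732481199683463 [ 0.47582427  0.383516   -0.1647076   1.02723723 -0.00857088  0.53709291][ WARN:0@0.027] global loadsave.cpp:1063 imwrite_ Unsupported depth image for selected encoder is fallbacked to CV_8U.
```

View pics/c12.png

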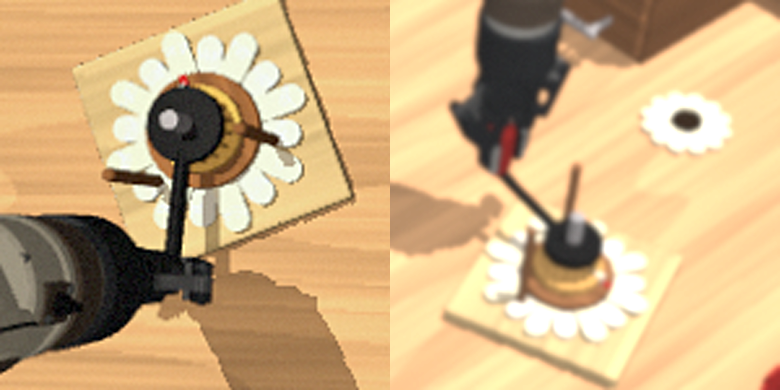

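View pics/zs_12.png

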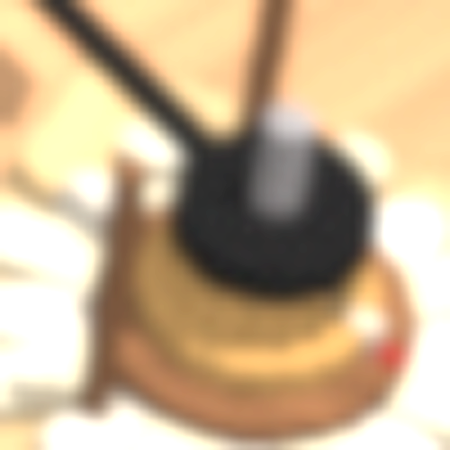

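The white mark (370,320) lines up radially with the red mark (392,355), and there's 11 N against the stop. Easing off the push, opening and retreating upwards.

>>> send_rows(increments=[[[0, -0.06, 0, 0, 0, 0], [0, 0, 0, 0, 0, 0], [0, 0, 0, 0, 0, 0]]])

```text
clock: 13.92
eef_pos: [0.4643, 0.2347, 0.0665]
tool_rot: [0.03, 1.0, -0.003, 0.0]
ft_force: [-2.3, -6.3, 8.7]
grip_width: 0.0269
```

>>> send_rows(increments=[[[0, 0, 0, 0, 0, 0], [0, 0, 0, 0, 0, 0], [0, 0, 0, 0, 0, 0], [0, 0, 0, 0, 0, 0], [0, 0, 0, 0, 0, 0], [0, 0, 0, 0, 0, 0]]], grip=0)

```text
clock: 14.68
eef_pos: [0.4642, 0.2389, 0.0661]
tool_rot: [0.029, 1.0, -0.0, 0.0]
ft_force: [0.1, 0.7, -0.7]
grip_width: 0.0856
```

>>> send_rows(increments=[[[0, 0, -0.2, 0, 0, 0], [0, 0, -0.3, 0, 0, 0], [0, 0, -0.5, 0, 0, 0], [0, 0, -0.6, 0, 0, 0], [0, 0, -0.6, 0, 0, 0], [0, 0, -0.6, 0, 0, 0], [0, 0, 0, 0, 0, 0], [0, 0, 0, 0, 0, 0]]])

```text
clock: 15.68
eef_pos: [0.4641, 0.2387, 0.2063]
tool_rot: [0.029, 1.0, 0.0, 0.0]
ft_force: [-0.1, -0.4, 0.5]
grip_width: 0.0852
```

```bash
python3 look.py c13; python3 -c "
from h import *
s=dict(np.load('s_.npz'));t=dict(np.load('t_.npz'))
print(blobs(s,30));print(blobs(t,30))
c=s['color'];x,y,w,h=380,140,50,50
cv2.imwrite('pics/z13.png',np.clip(cv2.resize(c[y:y+h,x:x+w,::-1],None,fx=9,fy=9,interpolation=cv2.INTER_CUBIC).astype(float)*1.2,0,255).astype(np.uint8))
"
```

```text
[0.46408273 0.23871281 0.20628414] (np.float64(176.7119132926741), array([ 3.10958823e-04,  1.64103791e-04, -9.99999938e-01])) [-0.09312029 -0.42893611  0.51427417] 0.08524807495491324 [4.75079434e-01 2.81911844e-01 7.22341552e-02 1.36076705e+00
 3.69495387e-06 5.32467346e-01]
[([378, 119, 7, 12, 49], [380.6, 123.4]), ([235, 205, 9, 17, 97], [239.0, 212.0]), ([483, 212, 9, 21, 79], [486.7, 222.0]), ([506, 235, 13, 8, 33], [511.9, 238.8]), ([487, 239, 18, 18, 95], [496.1, 247.0]), ([423, 263, 10, 11, 89], [427.6, 268.1])]
[([320, 14, 14, 14, 162], [326.7, 20.5]), ([179, 16, 44, 44, 268], [205.2, 43.4]), ([472, 24, 89, 73, 3215], [516.0, 60.0]), ([78, 44, 12, 112, 476], [82.9, 100.0]), ([11, 59, 9, 110, 421], [14.2, 113.7]), ([422, 227, 18, 16, 211], [430.9, 234.1]), ([183, 229, 13, 14, 71], [190.9, 233.5])]
```

View pics/c13.png

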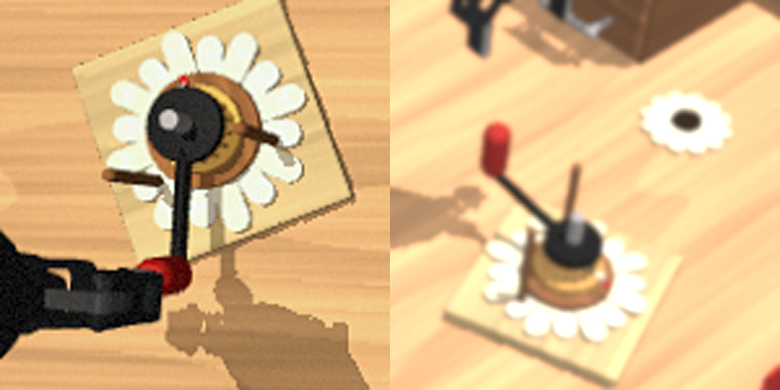

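View pics/z13.png

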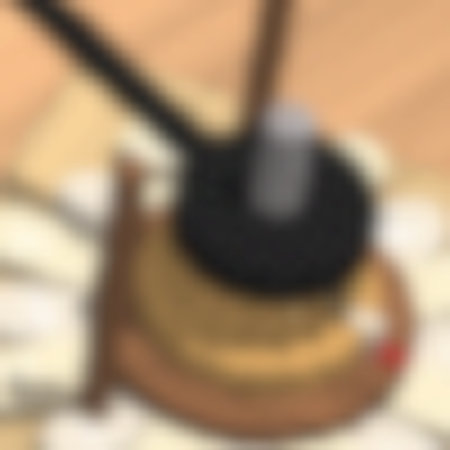

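Run:
```python
from h import *
from workcell import *
s=dict(np.load('s_.npz'));t=dict(np.load('t_.npz'))
s0=dict(np.load('scene0.npz'))
for c,uv in ((s,(381,120)),(s,(381,121)),(s0,(394,116)),(s0,(394,117))):
    z=c["z_map"][uv[1],uv[0]];o,d=ray(c,uv);print((o+d*z/(d@c["pose"][:3,2])).round(4))
for c,d in ((s["color"],s0["color"]),(t["color"],dict(np.load('top0.npz'))["color"])): 
    b=np.s_[145:180,400:430] if c is s["color"] else np.s_[165:195,185:215]
    print("hub diff",np.abs(c[b].astype(int)-d[b]).mean())
P=plane(t,(430.9,234.1),.136);Q=plane(t,(431.9,234.7),.136);print("leaf shift",P-Q)
job_done(); print("done")
```

```text
[0.463  0.2277 0.1415]
[0.465  0.226  0.1406]
[0.4738 0.2616 0.1428]
[0.4743 0.2615 0.14  ]
hub diff 7.126666666666667
hub diff 6.657777777777778
leaf shift [0.00102977 0.00174993 0.        ]
the job is handed in; nothing more can be done
done
```

I tightened the sunflower press to its stop and left its lever down in the serrations. I handed the job in at about 16 s of the 40 s allowed, and it gave no verdict.

**What I did:**
- I gripped the red knob and lifted it about 18.6 mm by the TCP reading.
- I swung it back 67.5° (three teeth), then lowered it into the serrations.
- I turned it about 53° clockwise until it stopped moving, with 11 N of resistance.
- I then let go and moved the gripper about 140 mm straight up.

**Final checks:**
- **Screw:** the crown's white mark points at the red mark and did not move when I let go. I judged this by eye in the scene picture.
- **Lever height:** the knob top measures 0.141 m, against 0.140–0.143 m at the start, so it is seated.
- **Leaf press:** its knob appears shifted by about 2 mm, roughly the calibration error. The arm never came near it.
- **Robot clear:** the gripper is above the knob, and the force reading is under 1 N.

**What disagreed:**
- **Fingertip height:** both cameras showed the open fingertips about 45 mm higher than the TCP reading and the given tool sizes imply. I set the grasp height from the pictures, and it held.
- **Board corners:** my corner measurement failed because I matched the wrong corners. I dropped it and worked from the hub, knob and posts instead.

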